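Shut and latch the tube warmer

ROBOT

A 7-joint arm with a two-finger parallel gripper is mounted at the origin on the work surface. World frame = base frame: x ahead of the robot, y to its left, z up, the work surface at z = 0. Lengths are in m, angles in rad, forces in N, time in s.
With the tool pointing down it reaches from about 0.425 to 0.875 m from the base axis. Payload 9.9 kg.
Tool frame: the origin (TCP) lies at the very end of the fingers, on their centre line; the grasp point (between the pads) lies robot.grasp_offset behind it (robot.grasp_offset is the distance from the TCP to the grasp point, in m); z points along the fingers, y is the direction in which the jaws open and shut (so a half turn about z gives the same grasp; the last joint's range is limited). The gripper opens to 85 mm and grips with 20 to 120 N. Pads are 22 mm wide; open, the fingers measure 114 mm over their backs; the gripper's body (76 mm by 85 mm) begins 54 mm behind the grasp point. The pads swing forward as they close: fully open they stand 13 mm farther back than shut.
Start: joints at [1.031, 0.576, 0.025, 1.437, -0.015, 1.129, -0.057], TCP at [0.297, -0.606, 0.198] pointing down, gripper open.
Joint ranges: [-2.76, 2.76], [-0.34, 2.15], [-1.52, 1.57], [0.19, 2.46], [-1.09, 4.23], [0.17, 1.99], [-2.82, 2.82]. Speed limits (rad/s): [2.22, 2.22, 3.01, 3.01, 3.14, 3.14, 3.14].

INTERFACE

Orientations are given as a rotation vector (axis times angle).
In Python, from station import sensors, get_image, finish_job, robot gives the robot as it stands. The module is installed in compiled form; this text tells all that it offers.
- The arm moves only by the tool apply_moves, never from a script. Its argument "commands" is a list of rows, each a list of 7 numbers: the shift along the tool's x, y, z in mm, then the turn, a rotation vector about the tool's x, y, z in rad, then the closure in counts, from 0 (fully open) to 255 (shut). A call has 1 to 10 rows; each row shifts and turns the commanded pose from where the row before left it, along the tool's axes as they then stand; what a row does not reach is not made up. A row lasts 1/8 s, in which the tool goes at most 62.5 mm and 10.7 degrees, less where a joint would pass 70% of its speed; a pose out of reach is approached as far as the arm can. A call is refused whole if a number of a shift passes 62.5 or a number of a turn 0.188, either way. A call with a gripper value outside its range is refused whole. The fingers move at their own pace and stop on an object; the grip force is fixed at half the most. Time passes only in rows, so rows that do not move let the fingers close. It gives the time, the measured TCP pose, the force and the opening at its end, in the units of the state.
- sensors.read_state(): the state, without advancing time (a new reading comes with each control period).
- get_image(name): name is "scene" or "side" or "wrist"; returns a dict with "color" (400x640x3 uint8, blue, green, red), "z_map" (400x640 float32, m along the optical axis (not along the pixel's ray), 0 where there is no reading), "mtx" (3x3 intrinsics, pixels), "k1" (the pictures are not rectified: a ray, as slopes to the right and down, at radius r is drawn at 1 + k1 r^2 times it, then the intrinsics apply), "origin" and "attitude" of the camera in the world. Camera axes: x right, y up, looking along -z (the intrinsics and any distortion apply to the point x, -y, -z); pixel columns grow to the right and rows downward; lengths in m; the calibration is good to about 2 mm. A picture is of the moment at which its call begins.
- finish_job(): hands the job in, once; it reports no verdict.
The state is a dict: "clock": time; "joint_positions": joint angles; "dq": joint speeds; "tau": joint torques, N m; "tcp_pos": TCP position; "tcp_rot": TCP orientation; "ft_force": force on the tool from outside, world axes, zero at the start; "moment": the same for the moment, N m; "grip_width": finger opening in m.
Only numpy, scipy, OpenCV 4.12 (cv2) and the standard library are available. Lean on these libraries where they do the work, as an engineer would, in place of code of your own. Each camera call takes 0.05 s, during which the arm holds its last target.

TASK

The lid of the tube warmer stands open. Close it, press it down gently onto its rubber seal, only as hard as it takes, and while it is held down turn the wing knob a quarter turn clockwise until the hidden tongue is fully behind the frame edge, so that the lid stays shut by itself; then let go. Do not force the tongue or squash the lid on its seat, and leave the bottle, tube rack and tray alone.

Things in the scene. Friction and masses are not known exactly. Their poses are not given: they have to be found in the camera images.
- warmer: Ivory box 260 x 300 mm (its x, y), 92 mm high, fixed to the bench, turned up to 0.35 rad. Origin at the centre of its underside, x from its front (the robot's side) to its hinge side, z up. The lid's hinge line runs along its y at x = +120, z = 100 mm. Bystanders stand within 110 mm of its two sides.
- frame_edge (a point): Nominal middle of the hidden steel frame edge, a 10 mm thick bar along the inside of the box's front wall, at its top face, 94 mm above the bench. The tongue must swing under this bar. The bar is height-adjustable and really sits up to 6 mm higher or lower than this point says (not measured, to be felt); the lid's stops and seal move with it. Axes as the box's.
- lid_hinge (a point): Point on the hinge line, at the middle of the lid's width, in the plane of the lid's underside. Axes as the lid's: x from the front edge to the hinge, y along the hinge, z out of the lid's top face.
- lid (a joint): Lid angle in rad, 0 = level, positive = open; a stiff hinge (0.6 N m) keeps it where it is left. A sprung seal under its front pushes back from 0.03 rad above fully down. Pressing on the knob with 12 N brings it fully down on two stops, at -0.026 to +0.026 rad as the bar is set; 16 N is plenty, and over 30 N (10 N on either stop) is too much. Let go unlatched it rises about 5 mm.
- lid_edge (a point): Middle of the lid's front edge, on the top face, 259 mm from the hinge line. Axes as the lid's. The lid is a white panel 268 x 312 mm, 10 mm thick, with a 18 mm skirt. Its bare panel beside the knob may be pushed to close it.
- knob_wing (a point): Centre of the knob's wing: an upright black blade 44 mm long, 9 thick, 26 high, on a round steel collar 48 mm across, 8 high, on the lid's top, 205 mm from the hinge line, mid-width. The point is 21 mm above the lid's top face, 13 above the collar, 13 below the wing's top. The blade lies along this frame's y; z is the knob's axis. Tips may press on the collar; it turns with the wing.
- knob (a joint): Knob angle in rad, growing clockwise from above: 0 = blade parallel to the lid's front edge (free), 1.57 = blade front to back, at its stop. Light friction (0.04 N m). Under the lid a steel tongue reaching 35 mm turns with it: it meets the bar at about 0.35 rad and passes below it (2 mm play) only with the lid within 2 mm of fully down; higher, it jams, and over 18 N there harms it.
- reagent: White plastic bottle, 68 mm across, 170 mm tall, origin at the centre of its underside. Leave it.
- tube_rack: White rack 75 x 120 mm with capped tubes, 92 mm high, origin at the centre of its underside. Leave it.
- slide_tray: Clear plastic tray 90 x 110 x 35 mm, origin at the centre of its underside. Leave it.

How it is judged:
By the outcome, as a careful person would: the job done as asked, in the order asked, and still so for the second after the job is handed in, with the robot touching nothing.
It also fails if it takes over 58 s, if anything falls off the work surface, if the arm or the gripper's body presses on something with over 40 N, if the wrist force passes 120 N, or if a joint passes its speed limit or range.

## Working session

There is one attempt and no reset: what is moved stays moved. The work goes in short steps, Python scripts to look and compute and a tool call to move; the robot and the scene stay as the last step left them, time stands still between calls to the robot, and variables do not carry over. Pictures are saved under pics/ and viewed, and the job is handed in when it is done.

Besides the shell and the picture viewer there is one more tool, called after ">>>" in YAML: its name, and indented under it one key for each argument. apply_moves: Moves the arm, as the interface text tells. Its arguments: {"type":"object","properties":{"commands":{"type":"array"}},"required":["commands"]}

```bash
ls; mkdir -p pics; cat > h.py <<'E'
import numpy as np, cv2
from scipy.spatial.transform import Rotation as R
from station import sensors, get_image, robot
def att(a):
    a=np.array(a,float)
    return a if a.shape==(3,3) else R.from_rotvec(a).as_matrix()
def cloud(im):
    K=np.array(im["mtx"]);k1=float(im["k1"]);z=im["z_map"]
    v,u=np.mgrid[0:z.shape[0],0:z.shape[1]]
    D=np.array([k1,0,0,0,0])
    p=cv2.undistortPoints(np.stack([u.ravel(),v.ravel()],1).astype(np.float64).reshape(-1,1,2),K,D).reshape(z.shape+(2,))
    c=np.stack([p[...,0]*z,-p[...,1]*z,-z],-1)
    return c@att(im["attitude"]).T+np.array(im["origin"])
E
python3 - <<'E'
from h import *
s=sensors.read_state();print(s);print([x for x in dir(robot) if x[0]!='_'],robot.grasp_offset)
for n in ["scene","side","wrist"]:
    im=get_image(n);cv2.imwrite(f"pics/{n}0.png",im["color"]);np.savez(f"{n}0.npz",**im)
    print(n,im["mtx"],im["k1"],im["origin"],im["attitude"])
E
```

```text
pics
{'clock': 0.0, 'joint_positions': array([ 1.03118996,  0.57653165,  0.02484834,  1.43791761, -0.0150214 ,
        1.12898724, -0.05648581]), 'dq': array([-0.00073196,  0.00033209,  0.00011862, -0.00066354,  0.00020802,
       -0.00046696,  0.00056937]), 'tau': array([ 1.00128796e-03, -7.65730476e+01,  2.25045249e+00, -2.85953039e+01,
        1.52713840e-02,  1.27561312e-02,  3.31295234e-05]), 'tcp_pos': array([ 0.29690859, -0.60562605,  0.19733971]), 'tcp_rot': array([-3.05878771e+00, -7.09489908e-01,  6.94836399e-04]), 'ft_force': array([ 0.02293668, -0.09022127,  0.17962763]), 'moment': array([ 0.03872266, -0.02243451,  0.03582287]), 'grip_width': 0.08504531122272932}
['MotionError', 'grasp_offset'] 0.0187
scene [[482.90315797   0.         315.62595239]
 [  0.         482.90315797 202.55961688]
 [  0.           0.           1.        ]] -0.09191950600516513 [1.34838969 0.05797783 1.10969791] [0.46753942 0.48556557 1.54542328]
side [[405.18963666   0.         318.34899749]
 [  0.         405.18963666 203.38320212]
 [  0.           0.           1.        ]] -0.07928762366792964 [0.10654917 0.17590294 0.83598291] [ 0.44127364 -0.57905163 -1.71614315]
wrist [[358.81514558   0.         322.97359858]
 [  0.         358.81514558 199.83083318]
 [  0.           0.           1.        ]] -0.01946538558904587 [ 0.36786089 -0.57059128  0.37200501] [-0.27599383  0.17379885 -1.10444096]
```

View pics/scene0.png

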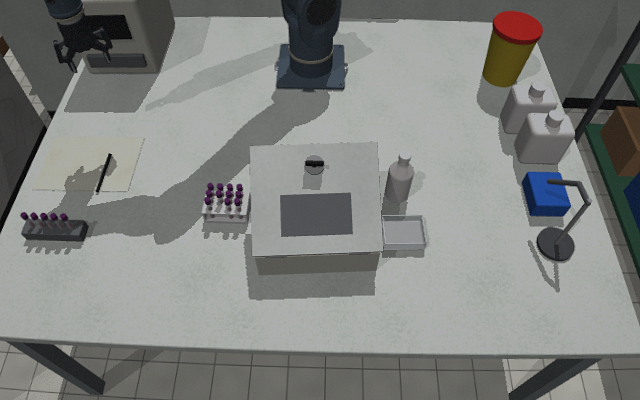

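View pics/side0.png

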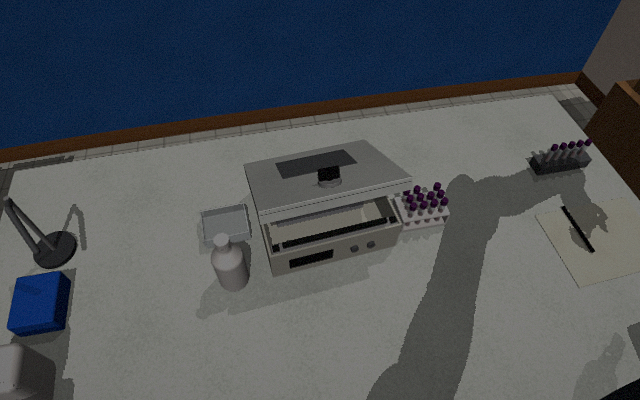

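View pics/wrist0.png

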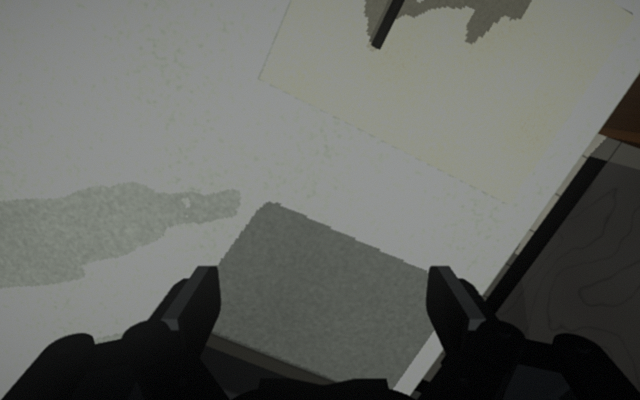

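The scene view shows the lid's white panel spanning pixels (250–380, 143–255), with the knob at (314,164). The side view shows it open about 20°, with the knob at (328,176), the bottle at (230,265) and the rack at (423,205). I'll measure from depth next.

```bash
cat > m.py <<'E'
from h import *
import sys
def load(n): return dict(np.load(n))
def lidfit(P,roi,col):
    u0,u1,v0,v1=roi
    m=np.zeros(P.shape[:2],bool);m[v0:v1,u0:u1]=True
    m&=np.isfinite(P[...,2])
    return P[m]
for n,roi in [("scene",(262,300,150,185)),("scene",(330,370,150,185)),("side",(265,310,180,200)),("side",(345,390,165,180))]:
    im=load(n+"0.npz");P=cloud(im);z=im["z_map"]
    u0,u1,v0,v1=roi
    Q=P[v0:v1,u0:u1][z[v0:v1,u0:u1]>0]
    c=Q.mean(0);nn=np.linalg.svd(Q-c)[2][2];nn*=np.sign(nn[2])
    print(n,roi,c.round(4),nn.round(4),"tilt",np.arccos(nn[2]).round(4),"az",np.arctan2(nn[1],nn[0]).round(4),"res",np.std((Q-c)@nn).round(5))
    # bench
for n,(u,v) in [("scene",(450,300)),("side",(330,330))]:
    P=cloud(load(n+"0.npz"));print("bench",n,P[v-5:v+5,u-5:u+5].reshape(-1,3).mean(0))
E
python3 m.py
python3 - <<'E'
import cv2
a=cv2.imread('pics/scene0.png')[130:280,190:440]
b=cv2.imread('pics/side0.png')[130:280,190:460]
cv2.imwrite('pics/sc_z.png',cv2.resize(a,None,fx=3,fy=3,interpolation=cv2.INTER_CUBIC))
cv2.imwrite('pics/si_z.png',cv2.resize(b,None,fx=2.9,fy=2.9,interpolation=cv2.INTER_CUBIC))
E
```

```text
scene (262, 300, 150, 185) [ 0.6164 -0.0508  0.2011] [0.4563 0.0361 0.8891] tilt 0.4754 az 0.0789 res 0.00213
scene (330, 370, 150, 185) [0.6097 0.116  0.1983] [0.4524 0.0291 0.8913] tilt 0.4706 az 0.0641 res 0.0021
side (265, 310, 180, 200) [0.6139 0.1172 0.1969] [0.4548 0.0325 0.89  ] tilt 0.4734 az 0.0713 res 0.00058
side (345, 390, 165, 180) [ 0.6253 -0.0542  0.1976] [0.4533 0.0328 0.8907] tilt 0.4718 az 0.0722 res 0.0006
bench scene [ 8.62284500e-01  3.72503511e-01 -5.28659320e-05]
bench side [3.81462388e-01 7.67420905e-02 2.81990242e-04]
```

View pics/sc_z.png

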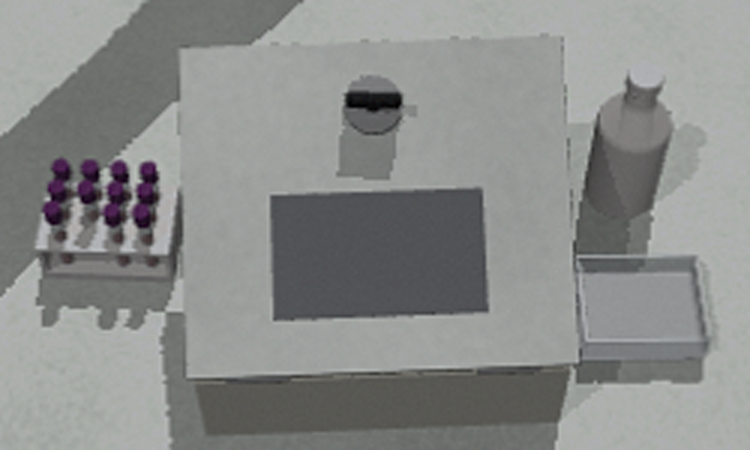

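View pics/si_z.png

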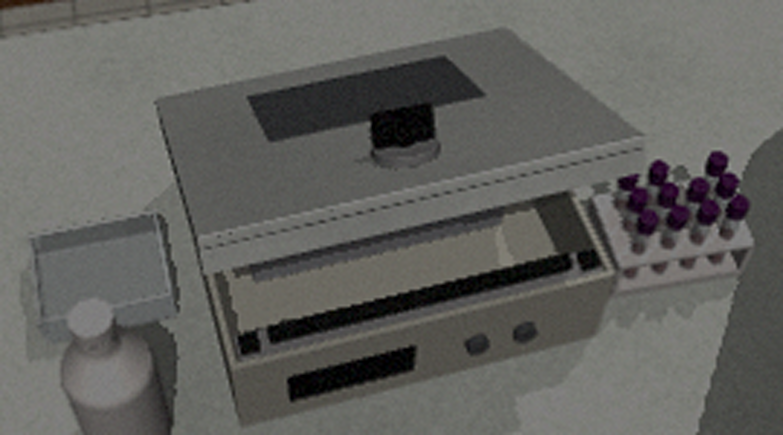

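```bash
cat > m2.py <<'E'
from h import *
L=lambda n: dict(np.load(n))
def ray(im,u,v):
    K=im["mtx"];D=np.array([float(im["k1"]),0,0,0,0])
    p=cv2.undistortPoints(np.array([[[u,v]]],float),K,D)[0,0]
    d=att(im["attitude"])@np.array([p[0],-p[1],-1]);return im["origin"],d
def onplane(im,u,v,c,n):
    o,d=ray(im,u,v);return o+d*((c-o)@n)/(d@n)
sc,si=L("scene0.npz"),L("side0.npz")
yaw=0.0715;th=0.4725
n=np.array([np.sin(th)*np.cos(yaw),np.sin(th)*np.sin(yaw),np.cos(th)])
c=np.array([.6164,-.0508,.2011])*.25+np.array([.6097,.116,.1983])*.25+np.array([.6139,.1172,.1969])*.25+np.array([.6253,-.0542,.1976])*.25
ex=np.array([np.cos(yaw),np.sin(yaw),0]);ey=np.array([-np.sin(yaw),np.cos(yaw),0]);lx=np.cross(ey,n)
# hinge: point c-0.01n + s*lx with z=.1
q=c-0.01*n; s=(0.1-q[2])/lx[2]; h=q+s*lx; print("hinge xe",h@ex,"lx",lx)
def rep(name,p): print(name,p.round(4),"from hinge",(h-p)@lx, "lat",p@ey)
for nm,(u,v) in dict(FL=(180,46),FR=(563,37),BL=(187,377),BR=(578,360)).items():
    rep("scene "+nm,onplane(sc,190+u/3,130+v/3,c,n))
for nm,(u,v) in dict(FR=(200,238),FL=(645,137),BR=(156,101),BL=(505,28)).items():
    rep("side "+nm,onplane(si,190+u/2.9,130+v/2.9,c,n))
# wing mask
for nm,im,roi in [("scene",sc,(300,330,155,178)),("side",si,(312,346,164,184))]:
    u0,u1,v0,v1=roi;g=im["color"][v0:v1,u0:u1].max(2);m=g<45
    vv,uu=np.nonzero(m);P=cloud(im)[v0:v1,u0:u1][m]
    print(nm,m.sum(),uu.mean()+u0,vv.mean()+v0,uu.min()+u0,uu.max()+u0,vv.min()+v0,vv.max()+v0,np.median(P,0))
    ctr=onplane(im,uu.mean()+u0,vv.mean()+v0,c+0.021*n,n);rep("wing "+nm,ctr)
    Z=P-c; 
    hh=Z@n; print("heights",np.percentile(hh,[5,50,95]),"lat",np.percentile(P@ey,[2,50,98]),"hinge d",np.percentile((h-P)@lx,[2,50,98]))
E
python3 m2.py
```

```text
hinge xe 0.7877343846017982 lx [ 0.8881582   0.06361175 -0.45511379]
scene FL [ 0.5717 -0.1268  0.227 ] from hinge 0.2594923562632572 lat -0.16733990671437432
scene FR [0.5524 0.1841 0.2255] from hinge 0.2562612441957878 lat 0.14418662160018458
scene BL [ 0.8089 -0.1098  0.1055] from hinge -0.007520996850300472 lat -0.16731986661517623
scene BR [0.7855 0.1979 0.1062] from hinge -0.006009882638169916 lat 0.14131592684539235
side FR [0.5468 0.1795 0.2285] from hinge 0.2628880438214357 lat 0.13993293603599855
side FL [ 0.5683 -0.1276  0.2288] from hinge 0.2634600468822009 lat -0.16787279047455586
side BR [0.7783 0.1976 0.1099] from hinge 0.0020953431814156095 lat 0.14152034998368654
side BL [ 0.8036 -0.1107  0.1082] from hinge -0.001537253217577546 lat -0.16784491896939177
scene 93 314.2903225806452 163.16129032258064 306 323 161 166 [0.62384223 0.03067207 0.22976354]
wing scene [0.6187 0.0311 0.2209] from hinge 0.20495993575318852 lat -0.013206871603336749
heights [0.01356149 0.03138541 0.03668227] lat [-0.03293941 -0.01402213  0.00704548] hinge d [0.20008731 0.20260154 0.20774898]
side 362 327.17127071823205 171.8232044198895 312 345 164 183 [0.61676518 0.03163658 0.2209905 ]
wing side [0.6256 0.0319 0.2173] from hinge 0.19713345603395815 lat -0.012908733057284254
heights [0.00126476 0.0186758  0.03418825] lat [-0.05563079 -0.01309834  0.0084356 ] hinge d [0.10365807 0.20920818 0.21322764]
```

```bash
cat > g.py <<'E'
from h import *
YAW=.0715
def W(xe,lat): 
    c,s=np.cos(YAW),np.sin(YAW); return np.array([xe*c-lat*s, xe*s+lat*c])
def st():
    s=sensors.read_state(); T=R.from_rotvec(s["tcp_rot"])
    return s,np.array(s["tcp_pos"]),T
def target(xdir,tilt=0):
    # tool down, tool x at world angle xdir
    x=np.array([np.cos(xdir),np.sin(xdir),0]);z=np.array([0,0,-1.]);y=np.cross(z,x)
    return R.from_matrix(np.stack([x,y,z],1))
def go(p,xdir):
    s,q,T=st(); G=target(xdir)
    print("t",s["clock"],"pos",q.round(4),"F",s["ft_force"].round(2),"M",s["moment"].round(2),"w",s["grip_width"].round(4),"q",s["joint_positions"].round(3))
    print("turn tool",(T.inv()*G).as_rotvec().round(4))
    print("shift mm cur axes",(T.inv().apply(np.array(p)-q)*1000).round(1),"in goal axes",(G.inv().apply(np.array(p)-q)*1000).round(1))
E
python3 -c "
from g import *
p=W(.5927,-.068);print(p,W(.5827,-.0132));go([p[0],p[1],.30],np.pi/2+YAW)
# bystanders
P=cloud(dict(np.load('scene0.npz')))
for n,(u,v) in dict(cap=(404,158),rack=(226,200),tray=(404,232)).items(): print(n,P[v,u].round(3))
"
```

```text
[ 0.59604349 -0.02548431] [0.58215418 0.02846129]Traceback (most recent call last):
  File "<string>", line 3, in <module>
    p=W(.5927,-.068);print(p,W(.5827,-.0132));go([p[0],p[1],.30],np.pi/2+YAW)
                                              ~~^^^^^^^^^^^^^^^^^^^^^^^^^^^^^
  File "g.py", line 14, in go
    print("t",s["clock"],"pos",q.round(4),"F",s["ft_force"].round(2),"M",s["moment"].round(2),"w",s["grip_width"].round(4),"q",s["joint_positions"].round(3))
                                                                                                  ^^^^^^^^^^^^^^^^^^^^^
AttributeError: 'float' object has no attribute 'round'
```

```bash
sed -i 's/s\["grip_width"\].round(4)/round(s["grip_width"],4)/' g.py
python3 -c "
from g import *
p=W(.5927,-.068);go([p[0],p[1],.30],np.pi/2+YAW)
P=cloud(dict(np.load('scene0.npz')))
for n,(u,v) in dict(cap=(404,158),rack=(226,200),tray=(404,232)).items(): print(n,P[v,u].round(3))
"
```

```text
t 0.15 pos [ 0.297  -0.6058  0.1976] F [ 0.18  0.12 -0.27] M [ 0.01  0.04 -0.02] w 0.0855 q [ 1.031  0.576  0.025  1.438 -0.015  1.129 -0.057]
turn tool [-1.1000e-03 -6.0000e-04 -1.1865e+00]
shift mm cur axes [ 524.  -389.5 -102. ] in goal axes [ 557.4  339.8 -102.4]
cap [0.553 0.257 0.17 ]
rack [ 0.638 -0.198  0.087]
tray [0.673 0.272 0.006]
```

>>> apply_moves:
  commands:
    - [0,0,-51,0,0,0,255]
    - [0,0,-51,0,0,0,255]
    - [0,0,0,0,0,-0.17,255]
    - [0,0,0,0,0,-0.17,255]
    - [0,0,0,0,0,-0.17,255]
    - [0,0,0,0,0,-0.17,255]
    - [0,0,0,0,0,-0.17,255]
    - [0,0,0,0,0,-0.17,255]
    - [0,0,0,0,0,-0.166,255]

```text
clock: 1.27
tcp_pos: [0.297, -0.6059, 0.2998]
tcp_rot: [-2.134, -2.304, -0.0]
ft_force: [0.0, -0.2, 0.4]
grip_width: 0.0001
```

>>> apply_moves:
  commands:
    - [45,27.5,0,0,0,0,255]
    - [45,27.5,0,0,0,0,255]
    - [45,27.5,0,0,0,0,255]
    - [45,27.5,0,0,0,0,255]
    - [45,27.5,0,0,0,0,255]
    - [45,27.5,0,0,0,0,255]
    - [45,27.5,0,0,0,0,255]
    - [45,27.5,0,0,0,0,255]
    - [45,27.5,0,0,0,0,255]
    - [45,27.5,0,0,0,0,255]

```text
clock: 2.52
tcp_pos: [0.5399, -0.1363, 0.3001]
tcp_rot: [-2.142, -2.299, 0.0]
ft_force: [1.0, -1.3, 0.7]
grip_width: -0.0001
```

```bash
python3 -c "
from g import *
p=W(.5927,-.068);go([p[0],p[1],.30],np.pi/2+YAW)"
```

```text
t 2.525 pos [ 0.5399 -0.1363  0.3001] F [ 0.96 -1.31  0.69] M [-0.04 -0.05 -0.01] w -0.0001 q [ 0.453  0.341 -0.416  1.576  0.143  1.255  0.085]
turn tool [-0.0002  0.0001 -0.0008]
shift mm cur axes [1.065e+02 6.380e+01 1.000e-01] in goal axes [1.065e+02 6.390e+01 1.000e-01]
```

>>> apply_moves:
  commands:
    - [35,21,0,0,0,0,255]
    - [36,21,0,0,0,0,255]
    - [35,21,0,0,0,0,255]
    - [0,0,35,0,0,0,255]
    - [0,0,35,0,0,0,255]
    - [0,0,0,0,0,0,255]
    - [0,0,0,0,0,0,255]

```text
clock: 3.4
tcp_pos: [0.5954, -0.0275, 0.2314]
tcp_rot: [2.141, 2.298, 0.002]
ft_force: [0.5, -0.1, 1.3]
grip_width: 0.0001
```

```bash
python3 -c "
from g import *
p=W(.5927,-.068);go([p[0],p[1],.23],np.pi/2+YAW)
im=get_image('side');cv2.imwrite('pics/side1.png',im['color'])"
```

```text
t 3.4 pos [ 0.5954 -0.0275  0.2314] F [ 0.47 -0.09  1.29] M [-0.01 -0.04  0.01] w 0.0001 q [ 0.25   0.451 -0.434  1.596  0.204  1.138 -0.16 ]
turn tool [ 0.0012 -0.0001 -0.0007]
shift mm cur axes [2.  0.8 1.4] in goal axes [2.  0.8 1.4]
```

View pics/side1.png

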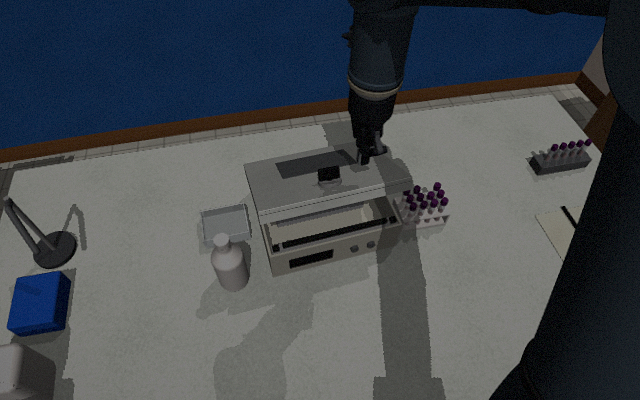

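The shut fingertips, at (363,160), hover over the bare panel beside the knob at (328,176). I'll push down in small rows.

>>> apply_moves:
  commands:
    - [0,0,5,0,0,0,255]
    - [0,0,5,0,0,0,255]
    - [0,0,5,0,0,0,255]
    - [0,0,5,0,0,0,255]
    - [0,0,5,0,0,0,255]
    - [0,0,5,0,0,0,255]

```text
clock: 4.2
tcp_pos: [0.5948, -0.0275, 0.1998]
tcp_rot: [-2.141, -2.299, 0.0]
ft_force: [0.5, -0.5, -0.6]
grip_width: 0.0002
```

```bash
python3 -c "
from g import *
im=get_image('side');P=cloud(im);z=im['z_map']
Q=P[180:200,265:310][z[180:200,265:310]>0];c=Q.mean(0);n=np.linalg.svd(Q-c)[2][2];print(np.arccos(abs(n[2])),c)
cv2.imwrite('pics/side2.png',cv2.resize(im['color'][90:290,190:460],None,fx=2.9,fy=2.9))"
```

```text
0.4735784881753274 [0.61391426 0.11738153 0.19695092]
```

View pics/side2.png

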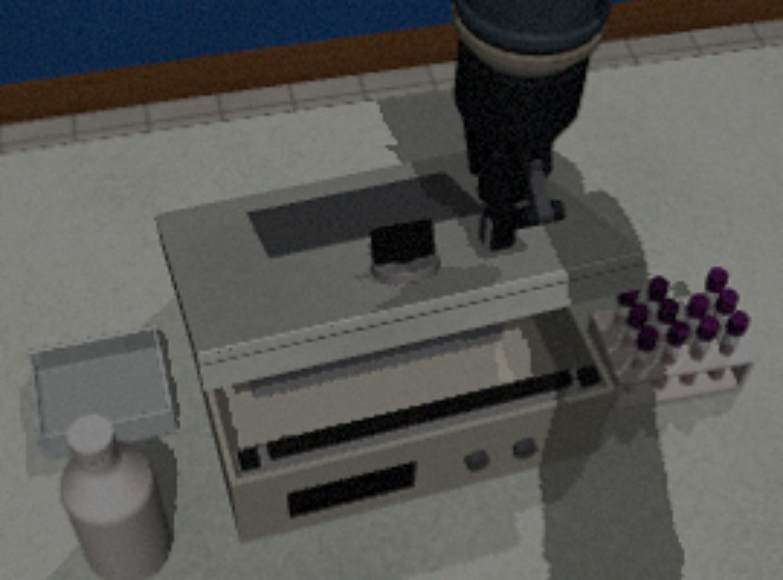

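```bash
python3 -c "
from g import *
im=get_image('side');P=cloud(im)
for v in range(150,182,2): print(v,[tuple(P[v,u].round(3)) for u in (358,361,364)])
s=sensors.read_state();print(s['ft_force'],s['tcp_pos'])
"
```

```text
150 [(np.float64(0.584), np.float64(-0.012), np.float64(0.313)), (np.float64(0.575), np.float64(-0.014), np.float64(0.322)), (np.float64(0.573), np.float64(-0.019), np.float64(0.323))]
152 [(np.float64(0.582), np.float64(-0.011), np.float64(0.31)), (np.float64(0.577), np.float64(-0.015), np.float64(0.315)), (np.float64(0.571), np.float64(-0.018), np.float64(0.32))]
154 [(np.float64(0.582), np.float64(-0.012), np.float64(0.305)), (np.float64(0.577), np.float64(-0.016), np.float64(0.31)), (np.float64(0.573), np.float64(-0.019), np.float64(0.313))]
156 [(np.float64(0.58), np.float64(-0.012), np.float64(0.302)), (np.float64(0.577), np.float64(-0.016), np.float64(0.304)), (np.float64(0.578), np.float64(-0.022), np.float64(0.302))]
158 [(np.float64(0.591), np.float64(-0.017), np.float64(0.284)), (np.float64(0.579), np.float64(-0.017), np.float64(0.297)), (np.float64(0.578), np.float64(-0.023), np.float64(0.296))]
160 [(np.float64(0.589), np.float64(-0.016), np.float64(0.281)), (np.float64(0.579), np.float64(-0.018), np.float64(0.291)), (np.float64(0.583), np.float64(-0.026), np.float64(0.2
[... 1220 characters left out ...]
loat64(0.251)), (np.float64(0.583), np.float64(-0.03), np.float64(0.245))]
176 [(np.float64(0.587), np.float64(-0.02), np.float64(0.236)), (np.float64(0.583), np.float64(-0.024), np.float64(0.241)), (np.float64(0.61), np.float64(-0.043), np.float64(0.205))]
178 [(np.float64(0.607), np.float64(-0.029), np.float64(0.205)), (np.float64(0.603), np.float64(-0.034), np.float64(0.208)), (np.float64(0.6), np.float64(-0.039), np.float64(0.21))]
180 [(np.float64(0.597), np.float64(-0.025), np.float64(0.211)), (np.float64(0.595), np.float64(-0.031), np.float64(0.212)), (np.float64(0.591), np.float64(-0.036), np.float64(0.216))]
[-0.44882555 -0.10289929 -0.99680369] [ 0.5944994  -0.02754693  0.19949915]
```

```bash
cat >> h.py <<'E'
def proj(im,p):
    q=att(im["attitude"]).T@(np.array(p)-np.array(im["origin"]))
    x=np.array([[q[0]/-q[2],-q[1]/-q[2],1.0]])
    return cv2.projectPoints(x.reshape(1,1,3),np.zeros(3),np.zeros(3),np.array(im["mtx"]),np.array([float(im["k1"]),0,0,0]))[0].ravel()
E
python3 -c "
from g import *
s=sensors.read_state()
for n in ['side','scene']:
    im=get_image(n)
    for dz in (0,.015,.03): print(n,dz,proj(im,s['tcp_pos']+np.array([0,0,dz])))
    cv2.imwrite('pics/%s3.png'%n,cv2.resize(im['color'][100:220,240:400],None,fx=4.5,fy=4.5))
"
```

```text
side 0 [358.84046164 184.47287563]
side 0.015 [359.56037644 179.7345043 ]
side 0.03 [360.30085611 174.85499808]
scene 0 [290.66262919 160.56935316]
scene 0.015 [290.38585139 156.59773571]
scene 0.03 [290.10357672 152.54312182]
```

View pics/scene3.png

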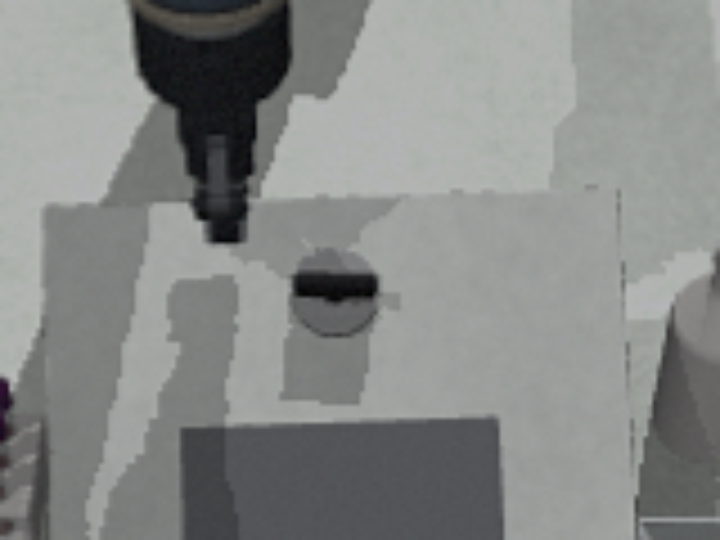

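View pics/side3.png

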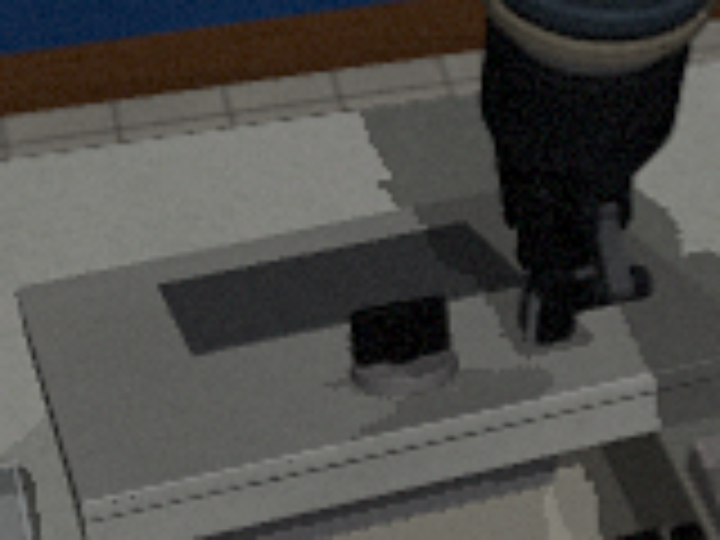

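The visible tip sits about 26 mm above the reported TCP in both views, and the shadow gap shows it hasn't touched yet. I'll carry on by feel in small steps.

>>> apply_moves:
  commands:
    - [0,0,3,0,0,0,255]
    - [0,0,3,0,0,0,255]

```text
clock: 4.65
tcp_pos: [0.5949, -0.0275, 0.1941]
tcp_rot: [2.141, 2.299, 0.0]
ft_force: [-0.8, 0.2, 0.0]
grip_width: -0.0004
```

>>> apply_moves:
  commands:
    - [0,0,3,0,0,0,255]
    - [0,0,3,0,0,0,255]

```text
clock: 4.9
tcp_pos: [0.5948, -0.0275, 0.188]
tcp_rot: [-2.141, -2.299, 0.0]
ft_force: [-0.5, 0.3, 0.7]
grip_width: -0.0001
```

>>> apply_moves:
  commands:
    - [0,0,3,0,0,0,255]
    - [0,0,3,0,0,0,255]

```text
clock: 5.15
tcp_pos: [0.5948, -0.0275, 0.182]
tcp_rot: [-2.141, -2.299, -0.0]
ft_force: [0.4, -0.7, -0.3]
grip_width: -0.0001
```

```bash
python3 -c "
from g import *
s=sensors.read_state();print(s['ft_force'])
for n in ['side','scene']:
    im=get_image(n);P=cloud(im);z=im['z_map']
    u0,u1,v0,v1=(265,310,180,200) if n=='side' else (330,370,150,185)
    Q=P[v0:v1,u0:u1][z[v0:v1,u0:u1]>0];c=Q.mean(0);nn=np.linalg.svd(Q-c)[2][2];print(np.arccos(abs(nn[2])),c)
    cv2.imwrite('pics/%s4.png'%n,cv2.resize(im['color'][100:220,240:400],None,fx=4.5,fy=4.5))
"
```

```text
[ 0.35467517 -0.66108769 -0.26267288]
0.4740503189518729 [0.61389711 0.11727451 0.19694056]
0.46943859910878694 [0.60966501 0.11598296 0.19829101]
```

View pics/side4.png

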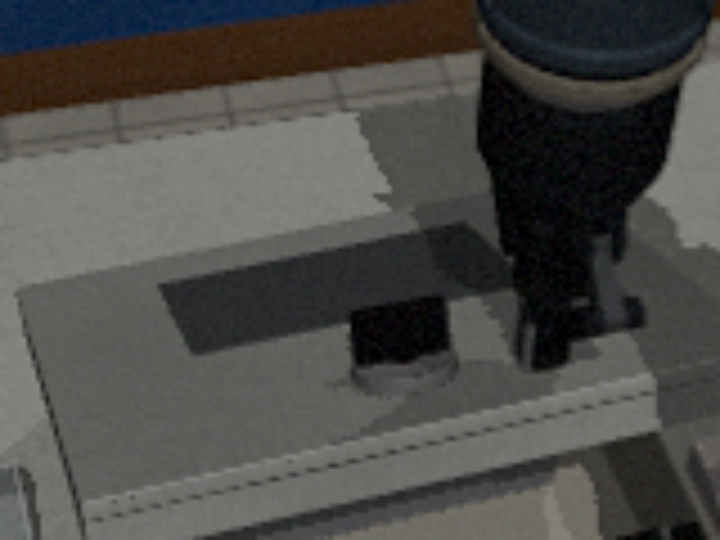

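View pics/scene4.png

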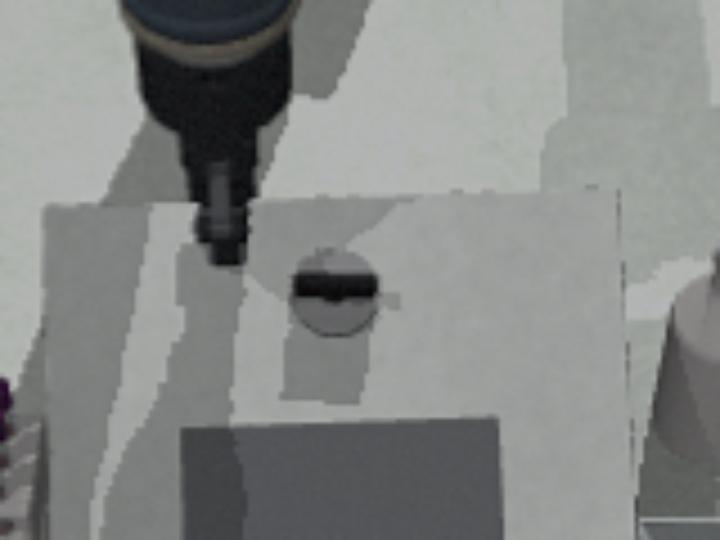

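In both views the tip, at (540,368) and (228,263) in the zooms, now meets its shadow, so it's about to touch.

>>> apply_moves:
  commands:
    - [0,0,2,0,0,0,255]
    - [0,0,2,0,0,0,255]

```text
clock: 5.5
tcp_pos: [0.5949, -0.0275, 0.1782]
tcp_rot: [2.141, 2.299, 0.0]
ft_force: [-1.4, 0.4, 1.1]
grip_width: 0.0002
```

>>> apply_moves:
  commands:
    - [0,0,2,0,0,0,255]
    - [0,0,2,0,0,0,255]

```text
clock: 5.75
tcp_pos: [0.5948, -0.0275, 0.1741]
tcp_rot: [-2.141, -2.299, 0.0]
ft_force: [-1.2, -0.0, 1.1]
grip_width: -0.0001
```

>>> apply_moves:
  commands:
    - [0,0,2,0,0,0,255]
    - [0,0,2,0,0,0,255]

```text
clock: 6.0
tcp_pos: [0.5948, -0.0275, 0.17]
tcp_rot: [-2.141, -2.299, -0.0]
ft_force: [-0.1, 1.1, 0.9]
grip_width: 0.0001
```

```bash
cat > lid.py <<'E'
from g import *
def lid(tag):
    s=sensors.read_state();print("F",s['ft_force'].round(2),s['tcp_pos'].round(4))
    for n in ['side','scene']:
        im=get_image(n);P=cloud(im);z=im['z_map']
        u0,u1,v0,v1=(265,310,180,200) if n=='side' else (330,370,155,185)
        Q=P[v0:v1,u0:u1][z[v0:v1,u0:u1]>0];c=Q.mean(0);nn=np.linalg.svd(Q-c)[2][2];print(n,"tilt",np.arccos(abs(nn[2])).round(4),c.round(4))
        cv2.imwrite(f'pics/{n}{tag}.png',cv2.resize(im['color'][100:220,240:400],None,fx=4.5,fy=4.5))
if __name__=="__main__":
    import sys; lid(sys.argv[1])
E
python3 lid.py 5
```

```text
F [-0.06  1.09  0.93] [ 0.5948 -0.0275  0.17  ]
side tilt 0.4285 [0.6257 0.1159 0.1821]
scene tilt 0.4253 [0.6095 0.1165 0.1884]
```

View pics/side5.png

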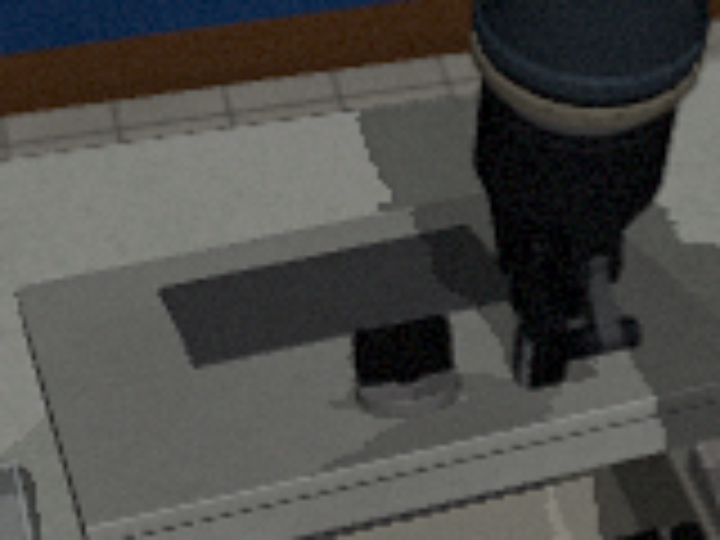

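The lid is following at about 1 N and 0.43 rad. The real tip is about 30 mm above the reported TCP, which I'll allow for.

>>> apply_moves:
  commands:
    - [0,0,4,0,0,0,255]
    - [0,0,4,0,0,0,255]
    - [0,0,4,0,0,0,255]
    - [0,0,4,0,0,0,255]
    - [0,0,4,0,0,0,255]
    - [0,0,4,0,0,0,255]
    - [0,0,4,0,0,0,255]
    - [0,0,4,0,0,0,255]
    - [0,0,4,0,0,0,255]
    - [0,0,4,0,0,0,255]

```text
clock: 7.35
tcp_pos: [0.5948, -0.0275, 0.1299]
tcp_rot: [-2.141, -2.299, -0.0]
ft_force: [-0.3, -0.1, 0.8]
grip_width: 0.0002
```

```bash
python3 lid.py 6
```

```text
F [-0.29 -0.12  0.78] [ 0.5948 -0.0275  0.1299]
side tilt 0.2441 [0.6559 0.1123 0.1438]
scene tilt 0.2505 [0.5865 0.1184 0.16  ]
```

View pics/side6.png

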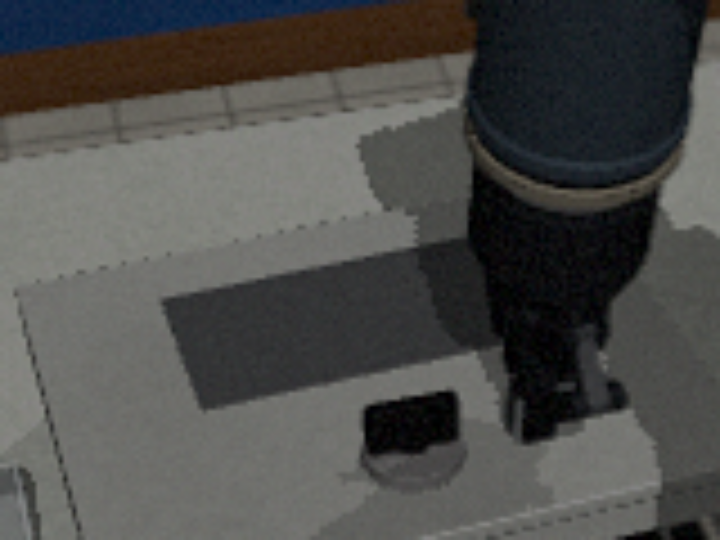

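>>> apply_moves:
  commands:
    - [0,0,4,0,0,0,255]
    - [0,0,4,0,0,0,255]
    - [0,0,4,0,0,0,255]
    - [0,0,4,0,0,0,255]
    - [0,0,4,0,0,0,255]
    - [0,0,4,0,0,0,255]
    - [0,0,4,0,0,0,255]
    - [0,0,4,0,0,0,255]
    - [0,0,3,0,0,0,255]

```text
clock: 8.57
tcp_pos: [0.5947, -0.0275, 0.0949]
tcp_rot: [-2.141, -2.299, 0.0]
ft_force: [0.0, -0.3, -0.1]
grip_width: 0.0001
```

>>> apply_moves:
  commands:
    - [0,0,1,0,0,0,255]
    - [0,0,1,0,0,0,255]

```text
clock: 8.82
tcp_pos: [0.5949, -0.0275, 0.0932]
tcp_rot: [2.141, 2.299, 0.0]
ft_force: [0.4, 0.6, 0.1]
grip_width: 0.0001
```

>>> apply_moves:
  commands:
    - [0,0,1,0,0,0,255]
    - [0,0,1,0,0,0,255]

```text
clock: 9.07
tcp_pos: [0.5949, -0.0275, 0.0912]
tcp_rot: [2.141, 2.299, 0.0]
ft_force: [-1.0, 0.5, 0.0]
grip_width: 0.0
```

```bash
python3 lid.py 7
```

```text
F [-1.04  0.48  0.02] [ 0.5949 -0.0275  0.0912]
side tilt 0.0681 [0.6759 0.11   0.1185]
scene tilt 0.6184 [0.5454 0.1216 0.1095]
```

>>> apply_moves:
  commands:
    - [0,0,1,0,0,0,255]
    - [0,0,1,0,0,0,255]

```text
clock: 9.43
tcp_pos: [0.5948, -0.0275, 0.0892]
tcp_rot: [-2.141, -2.299, 0.0]
ft_force: [-1.0, -0.6, 1.0]
grip_width: 0.0001
```

>>> apply_moves:
  commands:
    - [0,0,1,0,0,0,255]
    - [0,0,1,0,0,0,255]

```text
clock: 9.68
tcp_pos: [0.5948, -0.0275, 0.0871]
tcp_rot: [-2.141, -2.299, 0.0]
ft_force: [-0.7, -0.1, 1.2]
grip_width: -0.0005
```

>>> apply_moves:
  commands:
    - [0,0,1,0,0,0,255]
    - [0,0,0,0,0,0,255]

```text
clock: 9.93
tcp_pos: [0.5948, -0.0275, 0.0861]
tcp_rot: [-2.141, -2.299, -0.0]
ft_force: [-0.0, 0.2, 0.6]
grip_width: -0.0002
```

>>> apply_moves:
  commands:
    - [0,0,1,0,0,0,255]
    - [0,0,0,0,0,0,255]

```text
clock: 10.18
tcp_pos: [0.5949, -0.0275, 0.0852]
tcp_rot: [2.141, 2.299, 0.0]
ft_force: [0.7, -0.1, 0.8]
grip_width: -0.0001
```

>>> apply_moves:
  commands:
    - [0,0,1,0,0,0,255]
    - [0,0,0,0,0,0,255]

```text
clock: 10.42
tcp_pos: [0.5948, -0.0275, 0.0841]
tcp_rot: [-2.141, -2.299, 0.0]
ft_force: [0.4, 0.2, -0.2]
grip_width: -0.0
```

>>> apply_moves:
  commands:
    - [0,0,1,0,0,0,255]
    - [0,0,0,0,0,0,255]

```text
clock: 10.68
tcp_pos: [0.5948, -0.0275, 0.0831]
tcp_rot: [-2.141, -2.299, 0.0]
ft_force: [0.3, 0.2, -0.1]
grip_width: 0.0001
```

>>> apply_moves:
  commands:
    - [0,0,1,0,0,0,255]
    - [0,0,0,0,0,0,255]

```text
clock: 10.92
tcp_pos: [0.5948, -0.0275, 0.0822]
tcp_rot: [-2.141, -2.299, 0.0]
ft_force: [-0.1, -0.2, 1.2]
grip_width: -0.0002
```

```bash
python3 - <<'E'
from g import *
f=[sensors.read_state()['ft_force'] for _ in range(5)];print(np.mean(f,0))
im=get_image('side');P=cloud(im);z=im['z_map']
cv2.imwrite('pics/side8.png',cv2.resize(im['color'][110:280,190:450],None,fx=3,fy=3))
c0=P[190:215,275:310].reshape(-1,3);c=c0.mean(0);n=np.linalg.svd(c0-c)[2][2];print(np.arccos(abs(n[2])),c)
E
```

```text
[-0.05528487 -0.18161664  1.19710674]
0.0170553125378904 [0.64194874 0.10471179 0.11440316]
```

View pics/side8.png

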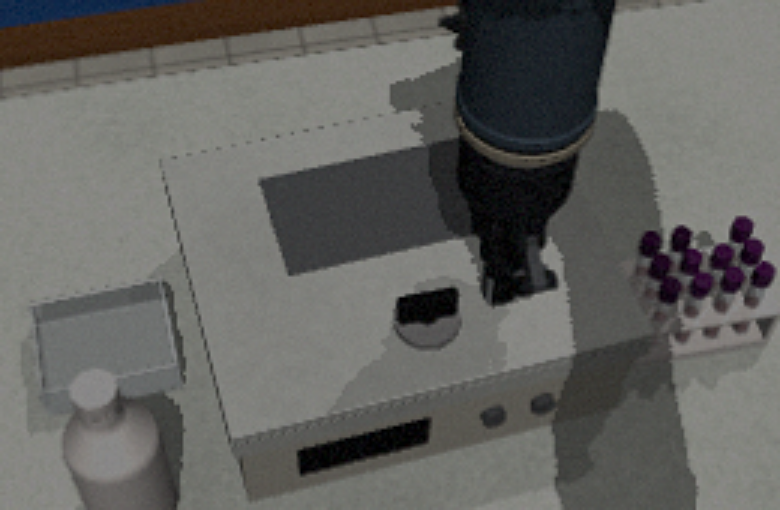

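>>> apply_moves:
  commands:
    - [0,0,-25,0,0,0,255]
    - [0,0,-45,0,0,0,255]
    - [-30,0,-40,0,0,0,128]
    - [0,0,0,0,0,0,128]

```text
clock: 11.48
tcp_pos: [0.5988, -0.0602, 0.1952]
tcp_rot: [2.142, 2.291, 0.004]
ft_force: [0.5, -0.2, -1.1]
grip_width: 0.0357
```

```bash
python3 - <<'E'
from g import *
exec(open('m2.py').read().split("sc,si=")[0].split("from h import *")[1])
s=sensors.read_state();print(s['tcp_pos'],s['ft_force'],s['grip_width'])
ex=np.array([np.cos(YAW),np.sin(YAW),0]);ey=np.array([-np.sin(YAW),np.cos(YAW),0])
for nm in ['side','scene']:
    im=get_image(nm);P=cloud(im);g=im['color'].max(2)
    u,v=proj(im,[.5822,.0285,.131]);u,v=int(u),int(v)
    u0,u1,v0,v1=u-22,u+22,v-16,v+16
    cv2.imwrite(f'pics/{nm}9.png',cv2.resize(im['color'][v0-20:v1+20,u0-40:u1+40],None,fx=6,fy=6))
    m=g[v0:v1,u0:u1]<48; Q=P[v0:v1,u0:u1][m]; 
    k=(Q[:,2]>.125)&(Q[:,2]<.16);Q=Q[k];print(nm,(u,v),m.sum(),k.sum())
    top=Q[Q[:,2]>np.percentile(Q[:,2],70)]
    print(" z",np.percentile(Q[:,2],[5,50,95]),"xe",np.percentile(Q@ex,[5,50,95]),"lat",np.percentile(Q@ey,[2,50,98]))
    Lp=P[v0+5:v1,u0-45:u0-10].reshape(-1,3);c=np.median(Lp,0)
    A=np.c_[(Lp@ex),np.ones(len(Lp))];co=np.linalg.lstsq(A,Lp[:,2],rcond=None)[0];print(" lid slope",co[0],"z at xe .5827",co@[.5827,1],"std",np.std(Lp[:,2]))
E
```

```text
[ 0.59883101 -0.06022405  0.19516413] [ 0.46833683 -0.15018969 -1.11432868] 0.03568070866222415
side (332, 213) 196 186
 z [0.1283494  0.1427432  0.15061657] xe [0.57717505 0.579218   0.58544514] lat [-0.03163619 -0.01153716  0.00805353]
 lid slope -1.0801967665042966 z at xe .5827 0.15535891202661023 std 0.05234350541329555
scene (313, 174) 129 119
 z [0.1271583  0.1410547  0.15038924] xe [0.58284803 0.58671773 0.59013782] lat [-0.03343572 -0.01301908  0.00486927]
 lid slope 1.0906672828614208 z at xe .5827 0.12651534275588505 std 0.08975756804892393
```

```bash
python3 - <<'E'
from g import *
p=W(.583,-.0127);go([*p,.20],np.pi/2+YAW)
E
```

```text
t 11.575 pos [ 0.5968 -0.0575  0.192 ] F [-0.41  1.07 -1.2 ] M [ 0.03  0.03 -0.02] w 0.0429 q [ 0.293  0.49  -0.426  1.644  0.225  1.056 -0.13 ]
turn tool [ 0.0002 -0.0001 -0.0012]
shift mm cur axes [87.3 -8.3 -8. ] in goal axes [87.3 -8.2 -8. ]
```

>>> apply_moves:
  commands:
    - [30,-3,-4,0,0,0,90]
    - [30,-3,-4,0,0,0,90]
    - [27,-2,0,0,0,0,90]
    - [0,0,0,0,0,0,90]
    - [0,0,0,0,0,0,90]

```text
clock: 12.2
tcp_pos: [0.5823, 0.0287, 0.1991]
tcp_rot: [-2.14, -2.299, 0.002]
ft_force: [0.1, -0.4, -0.1]
grip_width: 0.0553
```

```bash
python3 - <<'E'
from g import *
p=W(.583,-.0127);go([*p,.20],np.pi/2+YAW)
im=get_image('wrist');cv2.imwrite('pics/w10.png',im['color']);print(proj(im,[*p,.150]))
E
```

```text
t 12.2 pos [0.5823 0.0287 0.1991] F [ 0.12 -0.44 -0.1 ] M [-0.07 -0.02  0.  ] w 0.0553 q [ 0.161  0.461 -0.441  1.675  0.22   1.056 -0.276]
turn tool [-0.0018  0.0003  0.0002]
shift mm cur axes [ 0.3  0.2 -0.9] in goal axes [ 0.3  0.2 -0.9]
[322.10825859 210.07171168]
```

View pics/w10.png

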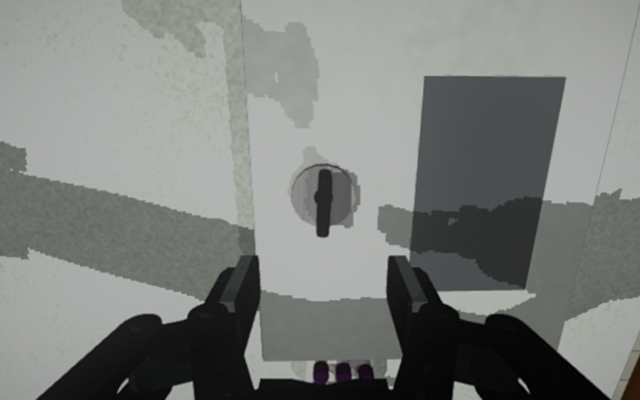

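The wrist view shows the wing, at (323,204), midway between the fingers at u of about 255 and 392, with the blade parallel to the pads. I'll descend.

>>> apply_moves:
  commands:
    - [0,0,22,0,0,0,90]
    - [0,0,22,0,0,0,90]
    - [0,0,22,0,0,0,90]
    - [0,0,14,0,0,0,90]
    - [0,0,8,0,0,0,90]
    - [0,0,7,0,0,0,90]
    - [0,0,6,0,0,0,90]
    - [0,0,0,0,0,0,90]

```text
clock: 13.25
tcp_pos: [0.5827, 0.0288, 0.0991]
tcp_rot: [-2.141, -2.299, 0.0]
ft_force: [0.1, -0.8, 0.6]
grip_width: 0.0552
```

```bash
python3 - <<'E'
from g import *
p=W(.583,-.0127);go([*p,.097],np.pi/2+YAW)
im=get_image('side');cv2.imwrite('pics/s11.png',cv2.resize(im['color'][140:260,250:410],None,fx=5,fy=5))
im=get_image('wrist');cv2.imwrite('pics/w11.png',im['color'])
E
```

```text
t 13.25 pos [0.5827 0.0288 0.0991] F [ 0.12 -0.8   0.56] M [ 0.02 -0.08 -0.07] w 0.0552 q [ 0.134  0.566 -0.406  1.799  0.289  0.836 -0.34 ]
turn tool [-0.0002  0.     -0.0004]
shift mm cur axes [ 0.2 -0.3  2.1] in goal axes [ 0.2 -0.3  2.1]
```

View pics/s11.png

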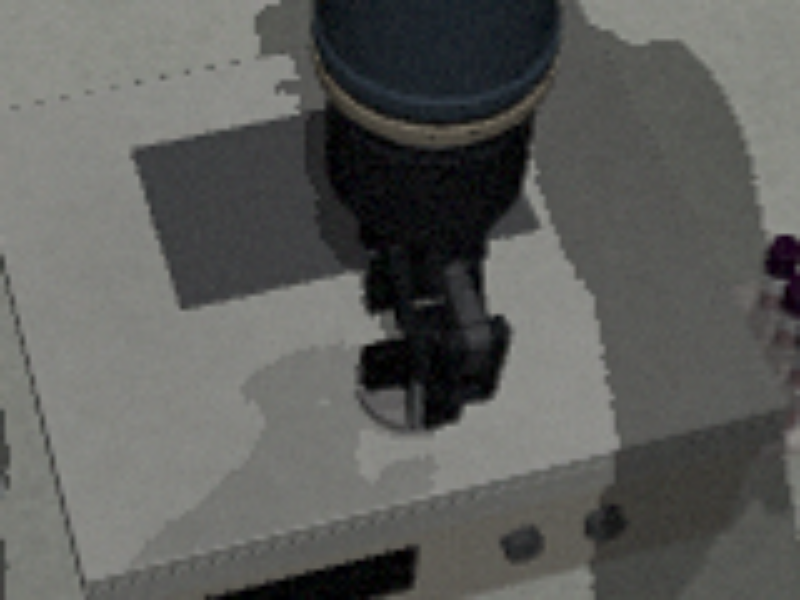

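View pics/w11.png

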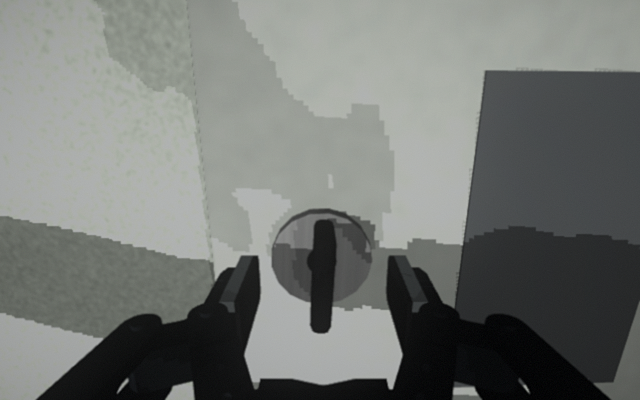

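>>> apply_moves:
  commands:
    - [0,0,3,0,0,0,90]
    - [0,0,0,0,0,0,150]
    - [0,0,0,0,0,0,190]
    - [0,0,0,0,0,0,200]
    - [0,0,0,0,0,0,210]

```text
clock: 13.98
tcp_pos: [0.5828, 0.0288, 0.0962]
tcp_rot: [2.141, 2.299, 0.0]
ft_force: [0.2, 0.8, 0.3]
grip_width: 0.0148
```

>>> apply_moves:
  commands:
    - [0,0,0,0,0,0,220]
    - [0,0,0,0,0,0,225]
    - [0,0,0,0,0,0,230]

```text
clock: 14.35
tcp_pos: [0.5825, 0.0287, 0.0962]
tcp_rot: [-2.141, -2.299, 0.001]
ft_force: [-0.8, 0.3, 1.6]
grip_width: 0.0082
```

```bash
python3 - <<'E'
from g import *
p=W(.583,-.0127);go([*p,.097],np.pi/2+YAW)
im=get_image('side');cv2.imwrite('pics/s12.png',cv2.resize(im['color'][140:260,250:410],None,fx=5,fy=5))
im=get_image('wrist');cv2.imwrite('pics/w12.png',im['color'])
E
```

```text
t 14.35 pos [0.5825 0.0287 0.0962] F [-0.78  0.34  1.56] M [-0.1   0.52  0.01] w 0.0082 q [ 0.133  0.569 -0.405  1.802  0.292  0.83  -0.342]
turn tool [-0.0005  0.0001 -0.0005]
shift mm cur axes [ 0.3 -0.1 -0.8] in goal axes [ 0.3 -0.1 -0.8]
```

View pics/s12.png

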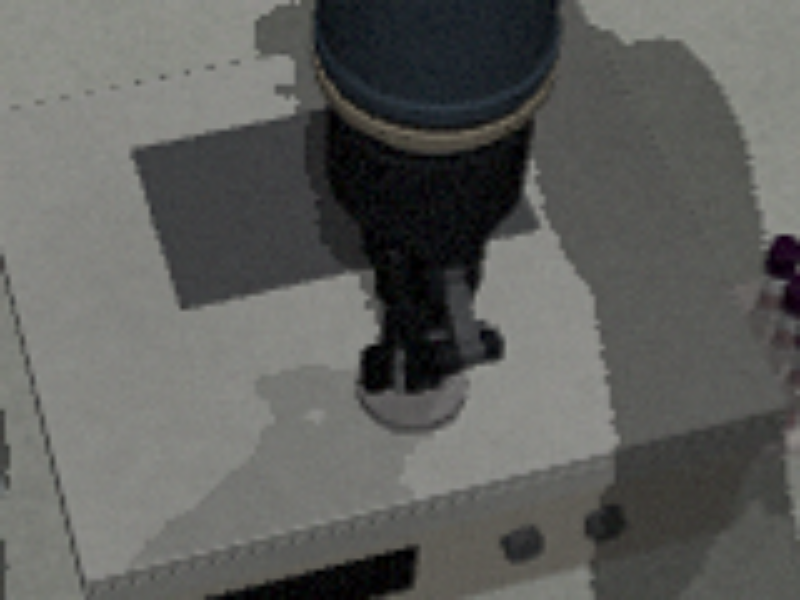

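View pics/w12.png

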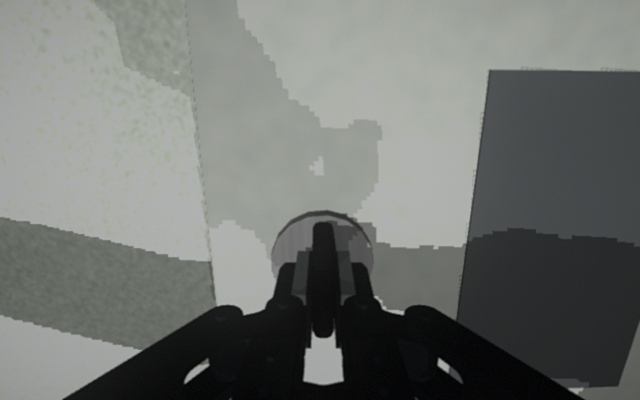

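The wing is gripped centrally (opening 8 mm) and the side forces are small. I'll firm up the grip, then press in small steps.

>>> apply_moves:
  commands:
    - [0,0,0,0,0,0,255]
    - [0,0,0,0,0,0,255]

```text
clock: 14.7
tcp_pos: [0.5825, 0.0287, 0.0961]
tcp_rot: [-2.141, -2.299, 0.001]
ft_force: [-2.0, -0.1, 2.3]
grip_width: 0.0075
```

>>> apply_moves:
  commands:
    - [0,0,1,0,0,0,255]
    - [0,0,0,0,0,0,255]

```text
clock: 14.95
tcp_pos: [0.5823, 0.0287, 0.095]
tcp_rot: [-2.141, -2.299, 0.001]
ft_force: [-4.0, -1.3, 4.1]
grip_width: 0.0076
```

>>> apply_moves:
  commands:
    - [0,0,1,0,0,0,255]
    - [0,0,0,0,0,0,255]

```text
clock: 15.2
tcp_pos: [0.5823, 0.0287, 0.0941]
tcp_rot: [-2.141, -2.298, 0.001]
ft_force: [-5.1, -0.5, 4.8]
grip_width: 0.0077
```

>>> apply_moves:
  commands:
    - [0,-0.3,0,0,0,0,255]
    - [0,0,1,0,0,0,255]
    - [0,0,0,0,0,0,255]

```text
clock: 15.58
tcp_pos: [0.5822, 0.0287, 0.0933]
tcp_rot: [-2.141, -2.299, 0.001]
ft_force: [-5.8, -0.3, 6.1]
grip_width: 0.0078
```

```bash
python3 - <<'E'
from g import *
p=W(.583,-.0127);go([*p,.097],np.pi/2+YAW)
E
```

```text
t 15.575 pos [0.5822 0.0287 0.0933] F [-5.78 -0.34  6.08] M [-0.14  1.3  -0.03] w 0.0078 q [ 0.132  0.572 -0.403  1.806  0.294  0.823 -0.345]
turn tool [-0.0005  0.0001 -0.0005]
shift mm cur axes [ 0.2  0.3 -3.7] in goal axes [ 0.2  0.3 -3.7]
```

>>> apply_moves:
  commands:
    - [0,-0.4,0,0,0,0,255]
    - [0,0,0,0,0,0,255]

```text
clock: 15.82
tcp_pos: [0.5822, 0.0287, 0.0933]
tcp_rot: [2.141, 2.299, 0.0]
ft_force: [-3.7, -1.0, 4.8]
grip_width: 0.0075
```

>>> apply_moves:
  commands:
    - [0,-0.6,0,0,0,0,255]
    - [0,-0.2,1,0,0,0,255]
    - [0,0,0,0,0,0,255]

```text
clock: 16.2
tcp_pos: [0.5821, 0.0287, 0.0926]
tcp_rot: [2.141, 2.298, 0.002]
ft_force: [-1.1, -1.1, 6.8]
grip_width: 0.0076
```

>>> apply_moves:
  commands:
    - [0,-0.3,1,0,0,0,255]
    - [0,0,0,0,0,0,255]

```text
clock: 16.45
tcp_pos: [0.582, 0.0287, 0.0918]
tcp_rot: [2.14, 2.298, 0.003]
ft_force: [-1.9, -1.3, 8.5]
grip_width: 0.0075
```

>>> apply_moves:
  commands:
    - [0,-0.3,1,0,0,0,255]
    - [0,0,0,0,0,0,255]

```text
clock: 16.7
tcp_pos: [0.5819, 0.0287, 0.091]
tcp_rot: [2.14, 2.297, 0.003]
ft_force: [-2.2, -1.2, 9.3]
grip_width: 0.0073
```

>>> apply_moves:
  commands:
    - [0,-0.2,0.7,0,0,0,255]
    - [0,0,0,0,0,0,255]

```text
clock: 16.95
tcp_pos: [0.5819, 0.0288, 0.0905]
tcp_rot: [2.14, 2.297, 0.004]
ft_force: [-2.9, -0.7, 11.5]
grip_width: 0.0073
```

>>> apply_moves:
  commands:
    - [0,-0.2,0.6,0,0,0,255]
    - [0,0,0,0,0,0,255]

```text
clock: 17.2
tcp_pos: [0.5819, 0.0288, 0.0901]
tcp_rot: [2.14, 2.297, 0.004]
ft_force: [-3.0, -0.0, 11.8]
grip_width: 0.0078
```

```bash
python3 - <<'E'
from g import *
p=W(.583,-.0127);go([*p,.097],np.pi/2+YAW)
im=get_image('side');P=cloud(im)
for (u0,u1,v0,v1) in [(270,305,200,220)]:
    c0=P[v0:v1,u0:u1].reshape(-1,3);c=c0.mean(0);n=np.linalg.svd(c0-c)[2][2];n*=np.sign(n[2]);print(np.arccos(abs(n[2])),n,c)
cv2.imwrite('pics/s13.png',cv2.resize(im['color'][130:270,200:440],None,fx=3.3,fy=3.3))
E
```

```text
t 17.2 pos [0.5819 0.0288 0.0901] F [-3.040e+00 -1.000e-02  1.182e+01] M [-0.2   0.5  -0.02] w 0.0078 q [ 0.131  0.574 -0.401  1.814  0.298  0.81  -0.348]
turn tool [ 0.0034 -0.     -0.0007]
shift mm cur axes [ 0.2  0.6 -6.9] in goal axes [ 0.2  0.5 -6.9]
0.9141427939173568 [ 0.77526122 -0.1621627   0.61046974] [0.62494668 0.118985   0.11294483]
```

View pics/s13.png

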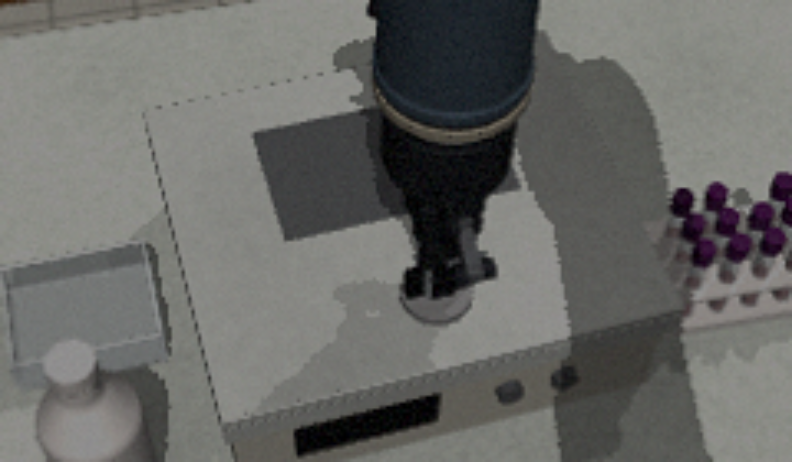

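>>> apply_moves:
  commands:
    - [0,-0.2,0.6,0,0,0,255]
    - [0,0,0,0,0,0,255]

```text
clock: 17.5
tcp_pos: [0.5819, 0.0288, 0.09]
tcp_rot: [2.14, 2.297, 0.005]
ft_force: [-4.0, -1.3, 17.2]
grip_width: 0.0077
```

>>> apply_moves:
  commands:
    - [0,-0.2,0.4,0,0,0,255]
    - [0,0,0,0,0,0,255]

```text
clock: 17.75
tcp_pos: [0.5819, 0.0287, 0.09]
tcp_rot: [2.139, 2.296, 0.005]
ft_force: [-4.3, -1.4, 20.0]
grip_width: 0.0074
```

The stop is found: z holds at 0.0900 while the force climbs. I'll ease back to about 15 N and start turning.

>>> apply_moves:
  commands:
    - [0,0,-0.6,0,0,0,255]
    - [0,0,0,0,0,0,255]

```text
clock: 18.0
tcp_pos: [0.5818, 0.0287, 0.09]
tcp_rot: [2.139, 2.297, 0.005]
ft_force: [-3.2, -0.8, 13.9]
grip_width: 0.0075
```

>>> apply_moves:
  commands:
    - [0,0,0,0,0,0.06,255]
    - [0,0,0,0,0,0.06,255]
    - [0,0,0,0,0,0,255]

```text
clock: 18.38
tcp_pos: [0.5819, 0.0287, 0.09]
tcp_rot: [2.274, 2.163, 0.005]
ft_force: [-2.4, -0.7, 13.4]
grip_width: 0.0072
```

```bash
cat > k.py <<'E'
from g import *
s,q,T=st();x=T.apply([1,0,0]);a=np.pi/2+YAW-np.arctan2(x[1],x[0])
z=T.apply([0,0,1])
print("t",s["clock"],"F",s["ft_force"].round(1),"M",s["moment"].round(2),"pos",q.round(4),"knob",a.round(3),"z",z.round(4),"q7",s["joint_positions"][6].round(3),"w",s["grip_width"])
E
python3 k.py
```

```text
t 18.375 F [-2.4 -0.7 13.4] M [-0.27  0.38 -0.05] pos [0.5819 0.0287 0.09  ] knob 0.122 z [ 4.3e-03  2.0e-04 -1.0e+00] q7 -0.446 w 0.007195981030286733
```

>>> apply_moves:
  commands:
    - [0,0,0.2,0,0,0.06,255]
    - [0,0,0,0,0,0.06,255]
    - [0,0,0,0,0,0.06,255]
    - [0,0,0,0,0,0,255]

```text
clock: 18.88
tcp_pos: [0.582, 0.0287, 0.09]
tcp_rot: [2.46, 1.95, 0.006]
ft_force: [-2.3, -1.1, 15.4]
grip_width: 0.0076
```

```bash
python3 k.py
```

```text
t 18.875 F [-2.3 -1.1 15.4] M [-0.3   0.5  -0.09] pos [0.582  0.0287 0.09  ] knob 0.302 z [ 4.6e-03  1.0e-04 -1.0e+00] q7 -0.59 w 0.007556056419649788
```

>>> apply_moves:
  commands:
    - [0,0,0,0,0,0.05,255]
    - [0,0,0,0,0,0.05,255]
    - [0,0,0,0,0,0,255]

```text
clock: 19.25
tcp_pos: [0.582, 0.0286, 0.09]
tcp_rot: [2.554, 1.825, 0.006]
ft_force: [-3.7, -1.5, 16.2]
grip_width: 0.0073
```

```bash
python3 k.py
```

```text
t 19.25 F [-3.7 -1.5 16.2] M [-0.34  0.54  0.01] pos [0.582  0.0286 0.09  ] knob 0.401 z [ 4.6e-03  1.0e-04 -1.0e+00] q7 -0.67 w 0.007332088137812849
```

It's past 0.35 rad with no jam moment, so I'll continue.

>>> apply_moves:
  commands:
    - [0,0,-0.1,0,0,0.06,255]
    - [0,0,0,0,0,0.06,255]
    - [0,0,0,0,0,0.06,255]
    - [0,0,0,0,0,0.06,255]

```text
clock: 19.75
tcp_pos: [0.5821, 0.0286, 0.09]
tcp_rot: [2.755, 1.505, 0.006]
ft_force: [-2.5, -1.8, 15.3]
grip_width: 0.0073
```

```bash
python3 k.py
```

```text
t 19.75 F [-2.5 -1.8 15.3] M [-0.31  0.44  0.03] pos [0.5821 0.0286 0.09  ] knob 0.642 z [ 4.6e-03  2.0e-04 -1.0e+00] q7 -0.861 w 0.007289657552188732
```

>>> apply_moves:
  commands:
    - [0,0,0,0,0,0.08,255]
    - [0,0,0,0,0,0.08,255]
    - [0,0,0,0,0,0.08,255]
    - [0,0,0,0,0,0.08,255]
    - [0,0,0,0,0,0,255]

```text
clock: 20.38
tcp_pos: [0.5821, 0.0285, 0.09]
tcp_rot: [2.96, 1.048, 0.007]
ft_force: [-2.0, -0.6, 14.2]
grip_width: 0.0077
```

>>> apply_moves:
  commands:
    - [0,0,0,0,0,0.08,255]
    - [0,0,0,0,0,0.08,255]
    - [0,0,0,0,0,0.08,255]
    - [0,0,0,0,0,0.08,255]
    - [0,0,0,0,0,0,255]

```text
clock: 21.0
tcp_pos: [0.5821, 0.0284, 0.09]
tcp_rot: [3.09, 0.563, 0.007]
ft_force: [-2.6, -1.7, 15.6]
grip_width: 0.0077
```

```bash
python3 k.py
```

```text
t 21.0 F [-2.6 -1.7 15.6] M [-0.42  0.44 -0.04] pos [0.5821 0.0284 0.09  ] knob 1.282 z [ 4.7e-03 -2.0e-04 -1.0e+00] q7 -1.366 w 0.007728022270931969
```

>>> apply_moves:
  commands:
    - [0,0,0,0,0,0.08,255]
    - [0,0,0,0,0,0.08,255]
    - [0,0,0,0,0,0.06,255]
    - [0,0,0,0,0,0,255]

```text
clock: 21.5
tcp_pos: [0.5821, 0.0283, 0.09]
tcp_rot: [3.133, 0.221, 0.007]
ft_force: [-1.8, -1.0, 16.0]
grip_width: 0.008
```

```bash
python3 k.py
```

```text
t 21.5 F [-1.8 -1.  16. ] M [-0.43  0.45  0.04] pos [0.5821 0.0283 0.09  ] knob 1.501 z [ 4.7e-03 -3.0e-04 -1.0e+00] q7 -1.537 w 0.007984638781189369
```

>>> apply_moves:
  commands:
    - [0,0,0,0,0,0.03,255]
    - [0,0,0,0,0,0.03,255]
    - [0,0,0,0,0,0,255]

```text
clock: 21.88
tcp_pos: [0.5821, 0.0283, 0.0901]
tcp_rot: [3.139, 0.128, 0.007]
ft_force: [-2.8, -1.5, 15.2]
grip_width: 0.0075
```

```bash
python3 k.py
```

```text
t 21.875 F [-2.8 -1.5 15.2] M [-0.39  0.47  0.01] pos [0.5821 0.0283 0.0901] knob 1.561 z [ 4.7e-03 -2.0e-04 -1.0e+00] q7 -1.584 w 0.007543011708893073
```

>>> apply_moves:
  commands:
    - [0,0,0,0,0,0.02,255]
    - [0,0,0,0,0,0.01,255]
    - [0,0,0,0,0,0,255]

```text
clock: 22.25
tcp_pos: [0.5821, 0.0283, 0.09]
tcp_rot: [3.14, 0.083, 0.007]
ft_force: [-2.5, -1.5, 15.3]
grip_width: 0.0075
```

```bash
python3 k.py
```

```text
t 22.25 F [-2.5 -1.5 15.3] M [-0.52  0.54  0.52] pos [0.5821 0.0283 0.09  ] knob 1.59 z [ 4.6e-03 -4.0e-04 -1.0e+00] q7 -1.606 w 0.007486339619335826
```

The knob stop is felt (Mz jumped to 0.5 N m). I'll ease the turn, then ease the press before letting go.

>>> apply_moves:
  commands:
    - [0,0,0,0,0,-0.022,255]
    - [0,0,-0.7,0,0,0,255]
    - [0,0,-0.7,0,0,0,255]
    - [0,0,0,0,0,0,255]

```text
clock: 22.75
tcp_pos: [0.5821, 0.0283, 0.0907]
tcp_rot: [3.139, 0.116, 0.007]
ft_force: [0.5, -1.0, 6.3]
grip_width: 0.008
```

```bash
python3 k.py
```

```text
t 22.75 F [ 0.5 -1.   6.3] M [-0.44 -0.09  0.1 ] pos [0.5821 0.0283 0.0907] knob 1.568 z [ 4.3e-03 -3.0e-04 -1.0e+00] q7 -1.59 w 0.007977613431287433
```

>>> apply_moves:
  commands:
    - [0,0,-0.6,0,0,0,255]
    - [0,0,0,0,0,0,255]

```text
clock: 23.0
tcp_pos: [0.5821, 0.0283, 0.0911]
tcp_rot: [3.139, 0.116, 0.006]
ft_force: [3.3, -1.6, 6.6]
grip_width: 0.0076
```

>>> apply_moves:
  commands:
    - [0,0,-0.6,0,0,0,255]
    - [0,0,0,0,0,0,255]

```text
clock: 23.25
tcp_pos: [0.5821, 0.0283, 0.0916]
tcp_rot: [3.139, 0.116, 0.006]
ft_force: [5.5, -2.2, 4.6]
grip_width: 0.0079
```

```bash
python3 k.py
```

```text
t 23.25 F [ 5.5 -2.2  4.6] M [-0.58 -1.09  0.1 ] pos [0.5821 0.0283 0.0916] knob 1.568 z [ 4.e-03 -2.e-04 -1.e+00] q7 -1.59 w 0.007888847055881576
```

>>> apply_moves:
  commands:
    - [0.5,0,-0.4,0,0,0,255]
    - [0.4,0,0,0,0,0,255]
    - [0,0,0,0,0,0,255]

```text
clock: 23.62
tcp_pos: [0.582, 0.0283, 0.0918]
tcp_rot: [3.139, 0.116, 0.004]
ft_force: [5.3, -2.7, 3.7]
grip_width: 0.0077
```

```bash
python3 k.py
```

```text
t 23.625 F [ 5.3 -2.7  3.7] M [-0.77 -1.03  0.15] pos [0.582  0.0283 0.0918] knob 1.569 z [ 2.3e-03 -3.0e-04 -1.0e+00] q7 -1.59 w 0.0076857636431248285
```

>>> apply_moves:
  commands:
    - [0,0,0,0,0,0,215]
    - [0,0,0,0,0,0,190]
    - [0,0,0,0,0,0,140]
    - [0,0,0,0,0,0,90]
    - [0,0,0,0,0,0,90]

```text
clock: 24.25
tcp_pos: [0.5807, 0.0287, 0.0913]
tcp_rot: [-3.139, -0.116, 0.0]
ft_force: [0.6, 0.1, -0.0]
grip_width: 0.0555
```

```bash
python3 k.py; python3 - <<'E'
from g import *
im=get_image('wrist');cv2.imwrite('pics/w14.png',im['color'])
E
```

```text
t 24.25 F [ 0.6  0.1 -0. ] M [-0.01 -0.01 -0.  ] pos [0.5807 0.0287 0.0913] knob 1.568 z [-2.e-04  1.e-04 -1.e+00] q7 -1.59 w 0.05549610266182715
```

View pics/w14.png

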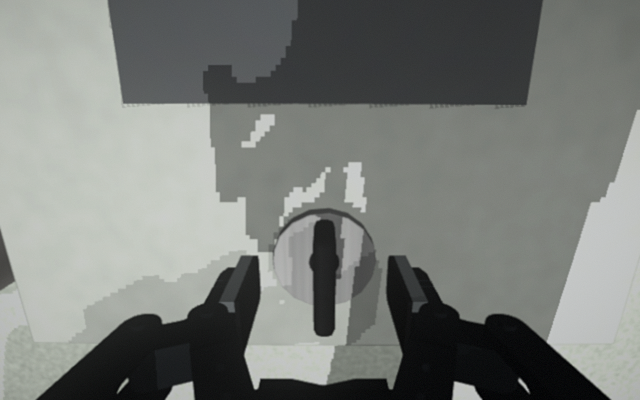

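The blade, at (324,280), stands front to back and the fingers are clear. I'll lift off.

>>> apply_moves:
  commands:
    - [0,0,-20,0,0,0,90]
    - [0,0,-40,0,0,0,90]
    - [0,0,-50,0,0,0,90]
    - [0,0,-50,0,0,0,90]

```text
clock: 24.8
tcp_pos: [0.5805, 0.0286, 0.253]
tcp_rot: [-3.139, -0.116, 0.0]
ft_force: [0.5, 0.7, 0.4]
grip_width: 0.0552
```

>>> apply_moves:
  commands:
    - [-50,0,0,0,0,0,90]
    - [-50,0,0,0,0,0,90]
    - [0,0,0,0,0,0,90]

```text
clock: 25.18
tcp_pos: [0.4779, 0.0207, 0.2519]
tcp_rot: [-3.139, -0.115, 0.001]
ft_force: [0.6, -0.0, 0.2]
grip_width: 0.0551
```

```bash
python3 k.py; python3 - <<'E'
from g import *
ex=np.array([np.cos(YAW),np.sin(YAW),0]);ey=np.array([-np.sin(YAW),np.cos(YAW),0])
for n in ['side','scene','wrist']:
    im=get_image(n);cv2.imwrite(f'pics/{n}15.png',im['color']);P=cloud(im);z=im['z_map']
    a,l=P@ex,P@ey
    m=(z>0)&(a>.54)&(a<.70)&(np.abs(np.abs(l+.0132)-.09)<.04)&(P[...,2]>.095)&(P[...,2]<.13)
    Q=P[m]
    if len(Q)>50:
        co=np.linalg.lstsq(np.c_[.7877-Q@ex,np.ones(len(Q))],Q[:,2],rcond=None)[0];print(n,len(Q),"theta",co[0],"z@205",co@[.205,1])
E
```

```text
t 25.175 F [ 0.6 -0.   0.2] M [-0.   -0.08  0.01] pos [0.4779 0.0207 0.2519] knob 1.569 z [-9.e-04  1.e-04 -1.e+00] q7 -1.618 w 0.0550813413826554
side 3355 theta 0.0015558910619149517 z@205 0.11147183683236726
scene 3146 theta 0.0008720332116695932 z@205 0.11078181424582578
wrist 21407 theta 0.004013773024068781 z@205 0.10976290328293312
```

View pics/scene15.png

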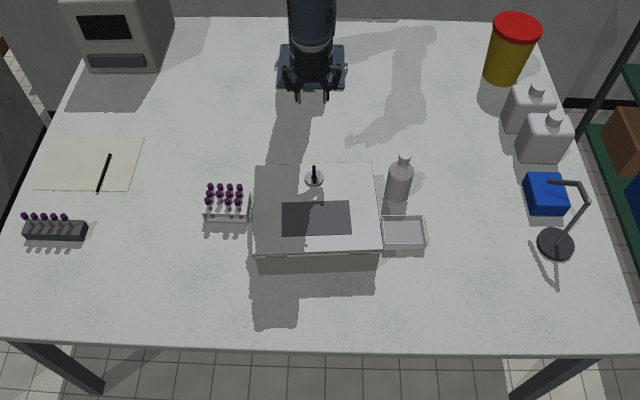

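View pics/side15.png

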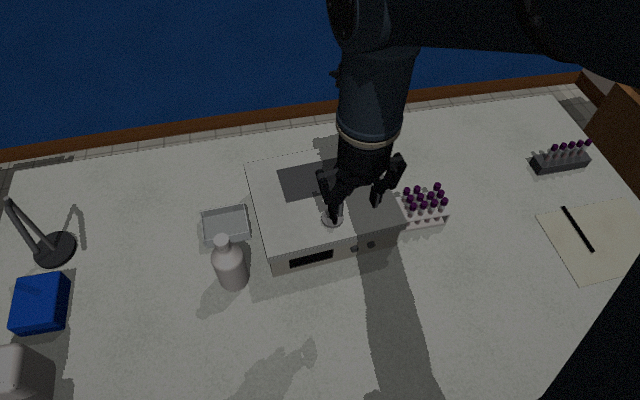

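The scene view shows the lid level, the blade front to back at (314,175), and the bottle, rack and tray unmoved. The lid has stayed down for about 1 s with nothing touching it, so I'm handing in.

```bash
python3 -c "
from station import finish_job
print(finish_job())"
```

```text
the job is handed in; nothing more can be done
None
```

The lid is closed and latched, the gripper is clear of it, and the job was handed in at about 25 s of the 58 s allowed.

I pushed the lid down on its bare panel beside the knob with shut fingertips. I then gripped the wing and pressed until the lid reached its stops. While finding them, the force peaked briefly at about 20 N; I eased it to 13–16 N and turned the knob clockwise. No jam was felt at 0.35 rad, where the tongue meets the bar. The knob reached its stop at about 1.57 rad. I then eased off the press, opened the fingers and lifted clear.

**Last checks:**
- **Lid:** about 1 s after release it was level, at 0.001–0.004 rad across the three cameras. Unlatched, it had stood at about 0.02–0.03 rad.
- **Knob:** the blade lies front to back.
- **Bystanders:** the bottle, rack and tray look unmoved in both the scene and side views.

**What disagreed or went over:**
- **TCP height:** the real shut fingertips sit about 30 mm above the reported TCP. I corrected for this by camera and touch.
- **Press force:** the 20 N peak was above the "16 N is plenty" figure but below the 30 N limit.
- **Side force:** up to about 6 N of sideways force built up while the wing was gripped. I relieved it partly by shifting the tool; about 5 N remained when I opened the fingers.

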